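# Close up the tool chest

### The job

Close up the red tool chest on the bench: with the fingertips push both open drawers fully home, and only then press the raised lid down until it is fully shut. Push and press only - don't pull a drawer farther out or raise the lid - and do it gently, without slamming anything, leaving everything else on the bench where it stands.

Things in the scene. Friction and masses are not known exactly. Their poses are not given: they have to be found in the camera images.
- chest: Red steel tool chest, fixed on the bench; it never moves. 420 mm wide (y), 210 deep (x), 178 high to the lid hinge, 208 with lid shut. Origin: centre of its underside. Own x points from its front to its back, z up. Front face at x = -105 mm, drawers slide out along -x. From the top: lid, till (front wall z 136 to 178 mm), upper drawer, lower drawer. Side handles reach 26 mm past each side.
- upper_drawer (a joint): How far the upper drawer is out, m: 0 = fully home (hard stop), grows as it comes out towards the chest's -x. Stays where it is left; the runners drag with about 2.5 N.
- upper_drawer_pull (a point): Centre of the flat front face of the upper drawer's pull: an aluminium rail 400 mm long (y), 22 mm tall, along the top edge of the drawer front, 14 mm proud of it. Moves with the drawer; axes as the chest's. Drawer home: (-123, 0, 121) mm in the chest's frame. The drawer front spans z 86 to 132 mm.
- lower_drawer (a joint): How far the lower drawer is out, m: 0 = fully home (hard stop), like the upper one, same drag.
- lower_drawer_pull (a point): Centre of the flat front face of the lower drawer's pull, the same kind of rail. Drawer home: (-123, 0, 71) mm in the chest's frame. The drawer front spans z 22 to 82 mm. If the upper drawer is out farther, it covers this rail from above.
- lid: The lid: a red pan 424 mm wide, 214 deep, 30 tall, flat on top. It turns about a line along the chest's y through (105, 0, 178) mm in the chest's frame, at the back; its front edge goes up. Its tilt is the opening angle, 0 = shut (hard stop). Stiff friction hinges hold it at any angle; 1 to 4 N down at the front edge move it. Origin: centre of its underside, 107 mm from the hinge line. Axes as the chest's when shut.
- lid_edge (a point): Middle of the lid's upper front edge, at (-107, 0, 30) mm in the lid's frame, (-214, 0, 30) mm from the hinge line's middle along the lid's axes. Turns with the lid: x from here back along the upper face, z out of it. Shut: (-109, 0, 208) mm in the chest's frame. A black handle 110 mm long, 18 mm proud, sits across the lid 114 mm behind this edge.
- spray_can: Bystander: leave it standing where it is. Blue spray can with a red cap, 66 mm diameter, 210 mm tall, beside the chest. Origin: centre of its underside.
- glue_bottle: Bystander: leave it standing where it is. Yellow bottle with an orange cap, 64 mm diameter, 190 mm tall, beside the chest. Origin: centre of its underside.
- screw_jar: Bystander: leave it standing where it is. Amber jar with a steel cap, 72 mm diameter, 85 mm tall. Origin: centre of its underside.
- tape_measure: Bystander: leave it standing where it is. Yellow tape measure, 72 x 40 x 68 mm tall. Origin: centre of its underside.
- drill: Bystander: leave it standing where it is. Orange cordless drill standing on its black battery, about 240 x 72 x 200 mm tall. Origin: centre of the battery's underside.
- screw_box: Bystander: leave it standing where it is. Cardboard box of screws, 85 x 120 x 55 mm tall. Origin: centre of its underside.

How it is judged:
On the way, in this order (a step that is already met when the one before it is completed fails the run):
1. both drawers are fully home while the lid is still up (value of joint each of upper_drawer, lower_drawer below 0.004 m), for 0.2 s.
2. the lid is shut (all of step 1 and angle between lid's own z axis and vertical below 0.02 rad), for 0.2 s.
At the end, for the whole second after the job is handed in: Upper and lower drawer within 4 mm of fully home and the lid within 0.02 rad (4 mm at its front edge) of shut, and they stay so (all of step 2); the robot touches nothing.
It fails at once if a drawer (faster than 0.45 m/s) or the lid (faster than 2.5 rad/s) is slammed (velocity of joint any of upper_drawer, lower_drawer below -0.45 m/s or angular speed of lid above 2.5 rad/s).
It fails at once if a drawer is pulled farther out instead of pushed (value of joint any of upper_drawer, lower_drawer above 0.105 m).
It fails at once if the lid is lifted farther open (angle between lid's own z axis and vertical above 0.65 rad).
It fails at once if another thing on the bench is shifted by more than 20 mm, lifted or knocked over (distance of any of spray_can, glue_bottle, screw_jar, tape_measure, drill, screw_box from where it was at the start of the episode above 0.02 m or angle between any of spray_can, glue_bottle, screw_jar, tape_measure, drill, screw_box's own z axis and vertical above 0.3 rad).
It also fails if it takes over 51 s, if anything falls off the work surface, if the arm or the gripper's body presses on something with over 40 N, if the wrist force passes 120 N, or if a joint passes its speed limit or range.

### The arm

A 7-joint arm with a two-finger parallel gripper is mounted at the origin on the work surface. World frame = base frame: x ahead of the robot, y to its left, z up, the work surface at z = 0. Lengths are in m, angles in rad, forces in N, time in s.
With the tool pointing down it reaches from about 0.4 to 0.85 m from the base axis. Payload 10.4 kg.
Tool frame: the origin (TCP) lies at the very end of the fingers, on their centre line; the grasp point (between the pads) lies 19 mm behind it; z points along the fingers, y is the direction in which the jaws open and shut (so a half turn about z gives the same grasp; the last joint's range is limited). The gripper opens to 85 mm and grips with 20 to 120 N. Pads are 22 mm wide; open, the fingers measure 114 mm over their backs; the gripper's body (76 mm by 85 mm) begins 54 mm behind the grasp point. The pads swing forward as they close: fully open they stand 13 mm farther back than shut.
Start: joints at [-1.345, 0.332, -0.065, 1.46, 0.022, 1.35, -0.088], TCP at [0.154, 0.606, 0.198] pointing down, gripper open.
Joint ranges: [-2.6, 2.6], [-0.5, 2.12], [-1.47, 1.34], [0.16, 2.42], [-1.27, 4.41], [0.06, 2.06], [-2.6, 2.6]. Speed limits (rad/s): [2.22, 2.22, 2.79, 2.79, 3.14, 3.14, 3.14].

### API

Orientations are given as a unit quaternion [x, y, z, w].
In Python, from workcell import get_obs, camera, camera_info, hand_in gives the robot as it stands.
- The arm moves only by the tool move_arm, never from a script. Its argument "moves" is a list of rows, each a list of 3 entries, a list of its own where there are three numbers: the shift along the tool's x, y, z in units of 25 mm (1.0 is 25 mm), then the turn, a rotation vector about the tool's x, y, z in degrees, then the opening, from 0 (shut) to 1 (fully open). A call has 1 to 5 rows; each row shifts and turns the commanded pose from where the row before left it, along the tool's axes as they then stand; what a row does not reach is not made up. A row lasts 1/8 s, in which the tool goes at most 62.5 mm and 10.7 degrees, less where a joint would pass 70% of its speed; a pose out of reach is approached as far as the arm can. A call is refused whole if a number of a shift passes 1 or a number of a turn 10.7, either way. A call with a gripper value outside its range is refused whole. The fingers move at their own pace and stop on an object; "squeeze" is the grip in N (left out, the last holds). Time passes only in rows, so rows that do not move let the fingers close. It gives the time, the measured TCP pose, the force and the opening at its end, in the units of the state.
- get_obs(): the state, without advancing time (a new reading comes with each control period).
- camera(name): name is "scene" or "top"; returns the picture (400x640x3 uint8, red, green, blue); there is no depth.
- camera_info(name): a dict with "fx", "fy", "cx", "cy" (pixels), "origin" and "rotation" of the camera in the world. Camera axes: x right, y down, z forward; pixel columns grow to the right and rows downward; lengths in m; the calibration is good to about 2 mm. A picture is of the moment at which its call begins. camera_info takes no time and is no camera call.
- hand_in(): hands the job in, once; it reports no verdict.
The state is a dict: "clock": time; "joint_pos": joint angles; "joint_velocities": joint speeds; "tau": joint torques, N m; "position": TCP position; "ee_rot": TCP orientation; "ft_force": force on the tool from outside, world axes, zero at the start; "torque": the same for the moment, N m; "grip_width": opening from 0.0 (shut) to 1.0 (fully open).
Only numpy, scipy, OpenCV 4.12 (cv2) and the standard library are available. Lean on these libraries where they do the work, as an engineer would, in place of code of your own. Each camera call takes 0.05 s, during which the arm holds its last target. There are 200 camera calls.

## Working session

There is one attempt and no reset: what is moved stays moved. The work goes in short steps, Python scripts to look and compute and a tool call to move; the robot and the scene stay as the last step left them, time stands still between calls to the robot, and variables do not carry over. Pictures are saved under pics/ and viewed, about 8 in all and at most 12, crops included, and the job is handed in when it is done.

Besides the shell and the picture viewer there is one more tool, called after "Request:" in YAML: its name, and indented under it one key for each argument. move_arm: Moves the arm, as the interface text tells. Its arguments: {"type":"object","properties":{"moves":{"type":"array","items":{"type":"array"}},"squeeze":{"type":"number"}},"required":["moves"]}

```bash
mkdir -p pics
python3 - <<'E'
from workcell import *
import cv2
for n in("scene","top"):
    im=camera(n); cv2.imwrite(f"pics/{n}0.png",im[:,:,::-1]); print(camera_info(n))
print(get_obs())
E
```

```text
{'fx': 515.2389797748466, 'fy': 515.2389797748466, 'cx': 311.4269708323701, 'cy': 195.3731339623076, 'origin': array([ 0.27267984, -0.59252435,  1.92065654]), 'rotation': array([ 0.96895108, -0.18112409,  0.027751  , -0.16600527])}
{'fx': 479.9633426386627, 'fy': 479.9633426386627, 'cx': 318.01058427827166, 'cy': 197.89355469526865, 'origin': array([ 0.13015683, -0.02189422,  2.00820303]), 'rotation': array([ 0.70986662, -0.69783812,  0.07000995, -0.06488415])}
{'clock': 0.1, 'joint_pos': array([-1.34459214,  0.33279392, -0.06471203,  1.46084347,  0.02161144,
        1.3498952 , -0.08849026]), 'joint_velocities': array([-0.00140929, -0.00207362, -0.00060425, -0.00258454, -0.0016003 ,
       -0.00233704, -0.00250774]), 'tau': array([ 9.21692954e-04, -6.26752925e+01,  4.86347044e-02, -3.92422163e+01,
        1.61874772e-02,  7.13896996e-03,  3.18510479e-05]), 'position': array([0.15381349, 0.60539625, 0.19721138]), 'ee_rot': array([ 1.24060336e-01,  9.92274481e-01, -6.20314532e-04, -4.57686999e-05]), 'ft_force': array([-0.30055625,  0.40031133, -0.539121  ]), 'torque': array([0.00234526, 0.00571806, 0.03175672]), 'grip_width': 1.0000785543075006}
```

View pics/scene0.png

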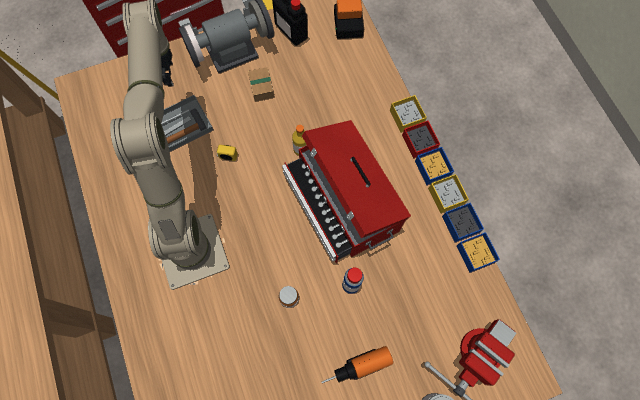

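View pics/top0.png

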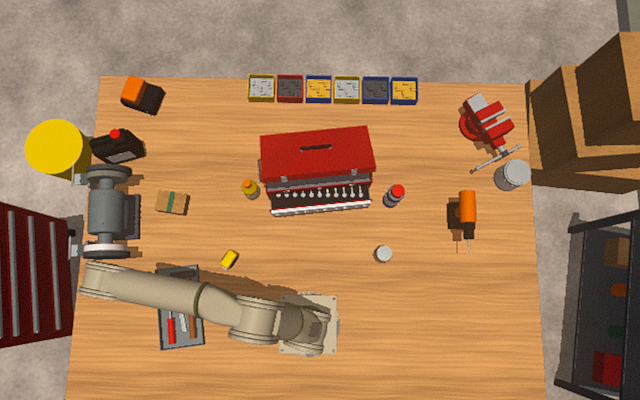

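Run:
```python
import cv2
a=cv2.imread("pics/scene0.png")[110:300,250:430]; b=cv2.imread("pics/top0.png")[110:230,230:420]
cv2.imwrite("pics/c1.png",cv2.resize(a,None,fx=3.15,fy=3.15,interpolation=cv2.INTER_CUBIC))
cv2.imwrite("pics/c2.png",cv2.resize(b,None,fx=4,fy=4,interpolation=cv2.INTER_CUBIC))
```

```text
(no output)
```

View pics/c1.png

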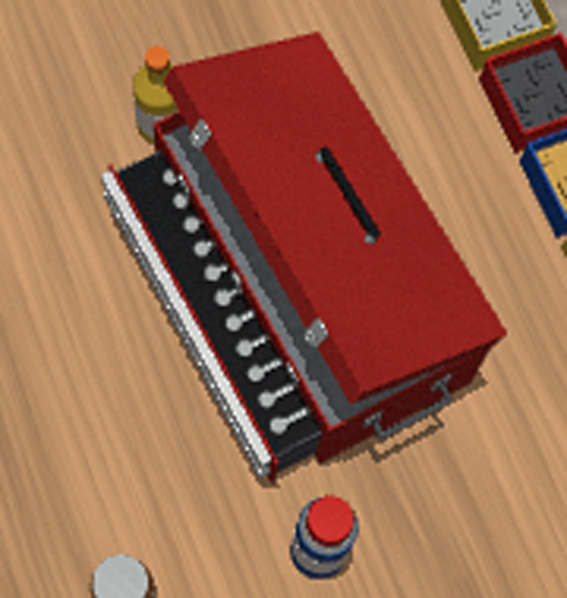

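View pics/c2.png

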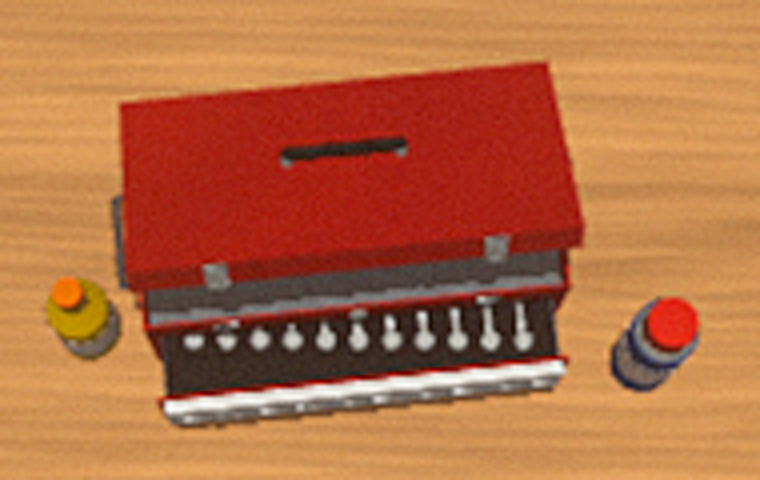

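```bash
cat > h.py <<'E'
from workcell import *
import numpy as np
from scipy.spatial.transform import Rotation as R
def ray(n,u,v,z):
    c=camera_info(n); d=R.from_quat(c['rotation']).apply([(u-c['cx'])/c['fx'],(v-c['cy'])/c['fy'],1])
    o=c['origin']; return o+d*(z-o[2])/d[2]
def proj(n,p):
    c=camera_info(n); q=R.from_quat(c['rotation']).inv().apply(np.array(p)-c['origin'])
    return np.array([c['cx']+c['fx']*q[0]/q[2],c['cy']+c['fy']*q[1]/q[2]])
E
python3 - <<'E'
from h import *
np.set_printoptions(precision=4,suppress=True)
t=lambda x,y,z:ray("top",230+x/4-.4,110+y/4-.4,z)
s=lambda x,y,z:ray("scene",250+x/3.15-.35,110+y/3.15-.35,z)
for nm,f,a,b,z in [("till top",t,(147,328),(568,283),.178),("till sc",s,(157,126),(322,428),.178),
 ("rail bottom top",t,(172,426),(565,387),.110),("rail sc bottom",s,(104,180),(262,477),.110),("rail sc topfront",s,(110,170),(270,462),.132),("rail topfront top",t,(165,411),(565,374),.132)]:
    p,q=f(*a,z),f(*b,z); d=p-q; print(nm,p,q,np.linalg.norm(d),'yaw',np.degrees(np.arctan2(-d[0],d[1])),'mid',(p+q)/2)
# lid upper front/back edges: rays two-view triangulation
def tri(u1,u2):
    A=[];b=[]
    M=np.zeros((3,3));v=np.zeros(3)
    for n,u in(("top",u1),("scene",u2)):
        o=camera_info(n)['origin'];d=ray(n,*u,0)-o;d/=np.linalg.norm(d);P=np.eye(3)-np.outer(d,d);M+=P;v+=P@o
    return np.linalg.solve(M,v)
T=lambda x,y:(230+x/4-.4,110+y/4-.4); S=lambda x,y:(250+x/3.15-.35,110+y/3.15-.35)
for nm,a,b in[("lid FL",(128,272),(168,68)),("lid FR",(584,228),(358,392)),("BL",(120,103),(320,33)),("BR",(547,63),(505,333)),("till L",(147,328),(157,126)),("till R",(568,283),(322,428))]:
    print(nm,tri(T(*a),S(*b)))
E
```

```text
till top [0.5056 0.169  0.178 ] [ 0.558 -0.241  0.178] 0.41335238858342555 yaw 7.282647662243205 mid [ 0.5318 -0.036   0.178 ]
till sc [0.5066 0.1666 0.178 ] [ 0.5474 -0.2394  0.178 ] 0.4080199536732319 yaw 5.742189545072357 mid [ 0.527  -0.0364  0.178 ]
rail bottom top [0.4201 0.1475 0.11  ] [ 0.4666 -0.2456  0.11  ] 0.39583923928168957 yaw 6.752642545079052 mid [ 0.4434 -0.049   0.11  ]
rail sc bottom [0.4309 0.1527 0.11  ] [ 0.473  -0.2536  0.11  ] 0.4084289870620206 yaw 5.912513636901101 mid [ 0.452  -0.0504  0.11  ]
rail sc topfront [0.4401 0.1532 0.132 ] [ 0.4853 -0.2451  0.132 ] 0.4008171585598346 yaw 6.471669679607253 mid [ 0.4627 -0.046   0.132 ]
rail topfront top [0.4316 0.153  0.132 ] [ 0.4758 -0.2431  0.132 ] 0.3984917957726058 yaw 6.377018591037117 mid [ 0.4537 -0.045   0.132 ]
lid FL [0.5289 0.1746 0.3024]
lid FR [ 0.5795 -0.2418  0.2996]
BL [0.7277 0.2021 0.195 ]
BR [ 0.7736 -0.2183  0.2042]
till L [0.5074 0.1699 0.1702]
till R [ 0.5503 -0.2405  0.19  ]
```

Upper drawer is about 62 mm out and hides the lower rail. The lid is at about 0.44 rad and the chest yaw is about 6.4°. I'll raise, turn, shut the fingers, then go round to the front.

Request:
move_arm:
  moves:
    - [[0, 0, -1], [0, 0, -10.3], 0]
    - [[0, 0, -1], [0, 0, -10.3], 0]
    - [[0, 0, -1], [0, 0, 0], 0]
    - [[0, 0, -1], [0, 0, 0], 0]
    - [[-0.77, -1, 0], [0, 0, 0], 0]

```text
clock: 0.72
position: [0.1739, 0.5844, 0.2992]
ee_rot: [-0.057, 0.998, 0.001, -0.0]
ft_force: [0.4, -0.6, -0.4]
grip_width: 0.005
```

Request:
move_arm:
  moves:
    - [[-0.77, -1, 0], [0, 0, 0], 0]
    - [[-0.77, -1, 0], [0, 0, 0], 0]
    - [[-0.77, -1, 0], [0, 0, 0], 0]
    - [[-0.77, -1, 0], [0, 0, 0], 0]
    - [[-0.77, -1, 0], [0, 0, 0], 0]

```text
clock: 1.35
position: [0.2858, 0.4685, 0.2976]
ee_rot: [-0.055, 0.998, -0.0, -0.0]
ft_force: [-0.3, 0.4, 0.0]
grip_width: -0.002
```

Request:
move_arm:
  moves:
    - [[-0.77, -1, 0], [0, 0, 0], 0]
    - [[-0.77, -1, 0], [0, 0, 0], 0]
    - [[-0.1, -1, 0], [0, 0, 0], 0]
    - [[-0.1, -1, 0], [0, 0, 0], 0]
    - [[-0.1, -1, 0], [0, 0, 0], 0]

```text
clock: 1.98
position: [0.3449, 0.349, 0.2978]
ee_rot: [-0.056, 0.998, -0.0, -0.0]
ft_force: [0.3, -0.1, -0.1]
grip_width: -0.001
```

Request:
move_arm:
  moves:
    - [[-0.1, -1, 0], [0, 0, 0], 0]
    - [[-0.1, -1, 0], [0, 0, 0], 0]
    - [[-0.1, -1, 0], [0, 0, 0], 0]
    - [[-0.1, -1, 0], [0, 0, 0], 0]
    - [[-0.1, -1, 0], [0, 0, 0], 0]

```text
clock: 2.6
position: [0.371, 0.2261, 0.2979]
ee_rot: [-0.055, 0.998, 0.0, 0.0]
ft_force: [1.2, -0.6, -0.4]
grip_width: 0.002
```

Request:
move_arm:
  moves:
    - [[-0.1, -1, 0], [0, 0, 0], 0]
    - [[-0.1, -1, 0], [0, 0, 0], 0]
    - [[-0.1, -1, 0], [0, 0, 0], 0]
    - [[-0.1, -1, 0], [0, 0, 0], 0]
    - [[-0.1, -1, 0], [0, 0, 0], 0]

```text
clock: 3.22
position: [0.397, 0.1033, 0.2979]
ee_rot: [-0.055, 0.998, 0.0, 0.0]
ft_force: [0.6, 0.3, 0.4]
grip_width: -0.003
```

Request:
move_arm:
  moves:
    - [[0, -1, 0], [0, 0, 0], 0]
    - [[0, -1, 0], [0, 0, 0], 0]
    - [[0, -1, 0], [0, 0, 0], 0]
    - [[0, -1, 0], [0, 0, 0], 0]
    - [[0, -1, 0], [0, 0, 0], 0]

```text
clock: 3.85
position: [0.4107, -0.0208, 0.2978]
ee_rot: [-0.056, 0.998, 0.0, 0.0]
ft_force: [0.4, 0.5, 0.3]
grip_width: -0.001
```

Request:
move_arm:
  moves:
    - [[0, -1, 0], [0, 0, 0], 0]
    - [[0, 0, 0], [0, -10, 0], 0]
    - [[0, 0, 0], [0, -10, 0], 0]
    - [[0, 0, 0], [0, -10, 0], 0]
    - [[0, 0, 0], [0, 0, 0], 0]

```text
clock: 4.47
position: [0.4091, -0.0437, 0.3029]
ee_rot: [-0.056, 0.987, 0.022, 0.151]
ft_force: [0.2, 0.2, -0.2]
grip_width: -0.0
```

Request:
move_arm:
  moves:
    - [[0.28, 0, 0.88], [0, 0, 0], 0]
    - [[0.28, 0, 0.88], [0, 0, 0], 0]
    - [[0.28, 0, 0.88], [0, 0, 0], 0]
    - [[0.28, 0, 0.88], [0, 0, 0], 0]
    - [[0.28, 0, 0.88], [0, 0, 0], 0]

```text
clock: 5.1
position: [0.4092, -0.037, 0.1862]
ee_rot: [-0.06, 0.987, 0.023, 0.15]
ft_force: [0.4, -0.2, 0.3]
grip_width: -0.002
```

Request:
move_arm:
  moves:
    - [[0.28, 0, 0.88], [0, 0, 0], 0]
    - [[0.28, 0, 0.88], [0, 0, 0], 0]
    - [[0.28, 0, 0.88], [0, 0, 0], 0]
    - [[0, -0.2, 0], [0, 0, 0], 0]
    - [[-0.4, 0, 0.12], [0, 0, 0], 0]

```text
clock: 5.72
position: [0.4205, -0.0395, 0.1189]
ee_rot: [-0.059, 0.987, 0.023, 0.151]
ft_force: [0.3, 0.4, 0.4]
grip_width: 0.0
```

Run:
```python
from h import *
import cv2
a=camera("scene")[110:290,230:430,::-1]
cv2.imwrite("pics/s1.png",cv2.resize(a,None,fx=3,fy=3,interpolation=cv2.INTER_CUBIC))
```

```text
(no output)
```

View pics/s1.png

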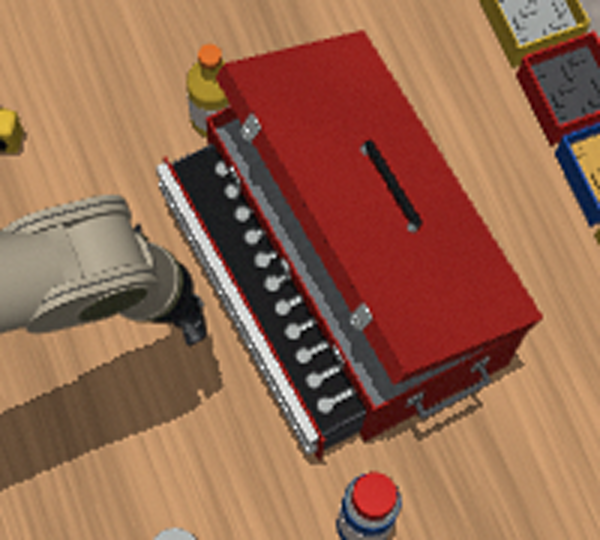

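The gripper stands clear in front of the rail at crop (195,335), so I'll push gently.

Request:
move_arm:
  moves:
    - [[-0.4, 0, 0.12], [0, 0, 0], 0]
    - [[-0.4, 0, 0.12], [0, 0, 0], 0]
    - [[-0.4, 0, 0.12], [0, 0, 0], 0]
    - [[-0.4, 0, 0.12], [0, 0, 0], 0]
    - [[-0.4, 0, 0.12], [0, 0, 0], 0]

```text
clock: 6.4
position: [0.4722, -0.0332, 0.1186]
ee_rot: [-0.059, 0.987, 0.023, 0.15]
ft_force: [-1.5, 0.0, 0.2]
grip_width: 0.003
```

Request:
move_arm:
  moves:
    - [[-0.3, 0, 0.1], [0, 0, 0], 0]
    - [[-0.3, 0, 0.1], [0, 0, 0], 0]
    - [[-0.3, 0, 0.1], [0, 0, 0], 0]
    - [[-0.15, 0, 0.05], [0, 0, 0], 0]
    - [[0, 0, 0], [0, 0, 0], 0]

```text
clock: 7.02
position: [0.499, -0.0299, 0.1181]
ee_rot: [-0.059, 0.987, 0.023, 0.15]
ft_force: [0.2, 0.5, 0.3]
grip_width: -0.001
```

Request:
move_arm:
  moves:
    - [[-0.16, 0, 0.05], [0, 0, 0], 0]
    - [[-0.16, 0, 0.05], [0, 0, 0], 0]
    - [[-0.16, 0, 0.05], [0, 0, 0], 0]
    - [[0, 0, 0], [0, 0, 0], 0]

```text
clock: 7.52
position: [0.5117, -0.0283, 0.1182]
ee_rot: [-0.059, 0.987, 0.023, 0.15]
ft_force: [0.1, 0.6, -0.1]
grip_width: 0.003
```

Run:
```python
from h import *
import cv2
a=camera("scene")[110:290,230:430,::-1];b=camera("top")[130:240,230:410,::-1]
cv2.imwrite("pics/s2.png",cv2.hconcat([cv2.resize(a,(400,360),interpolation=3),cv2.resize(b,(400,360),interpolation=3)]))
```

```text
(no output)
```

View pics/s2.png

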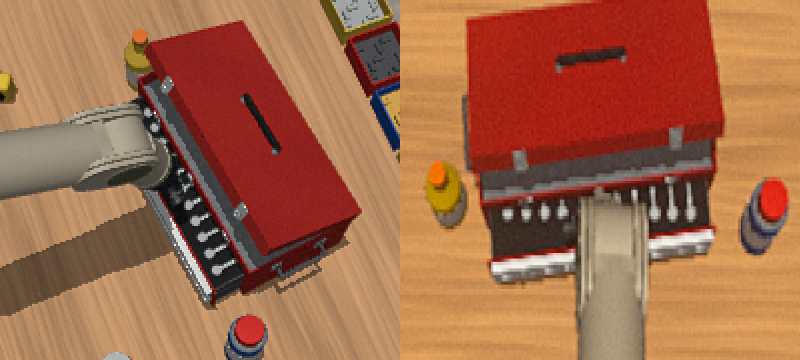

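Run:
```python
from h import *
import cv2
p=(.4205,-.0395,.1189)
print(proj("scene",p),proj("top",p))
o=get_obs();print(o['position'],o['ft_force']);print(proj("scene",o['position']),proj("top",o['position']))
b=camera("top")[150:225,250:390,::-1]
cv2.imwrite("pics/s3.png",cv2.resize(b,None,fx=5.7,fy=5.7,interpolation=3))
```

```text
[297.82605247 212.00135379] [319.42280997 216.47210092]
[ 0.51135651 -0.02835484  0.11809927] [-0.00836336 -0.27282637 -0.34026896]
[319.7871109  200.88743561] [317.00131255 194.08569713]
```

View pics/s3.png

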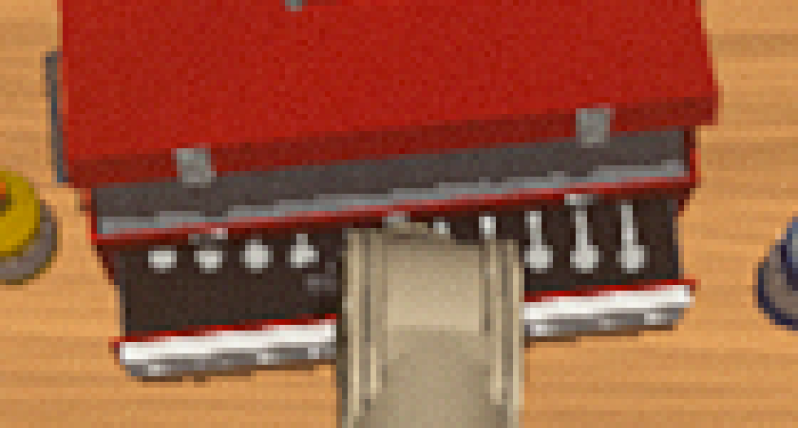

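Run:
```python
from h import *
import cv2
print(proj("top",(0,0,0)),proj("scene",(0,0,0)))
a=camera("scene")[150:240,270:390,::-1]
cv2.imwrite("pics/s4.png",cv2.resize(a,None,fx=6.6,fy=6.6,interpolation=3))
```

```text
[307.71655798 323.2859882 ] [191.99257679 250.26593602]
```

View pics/s4.png

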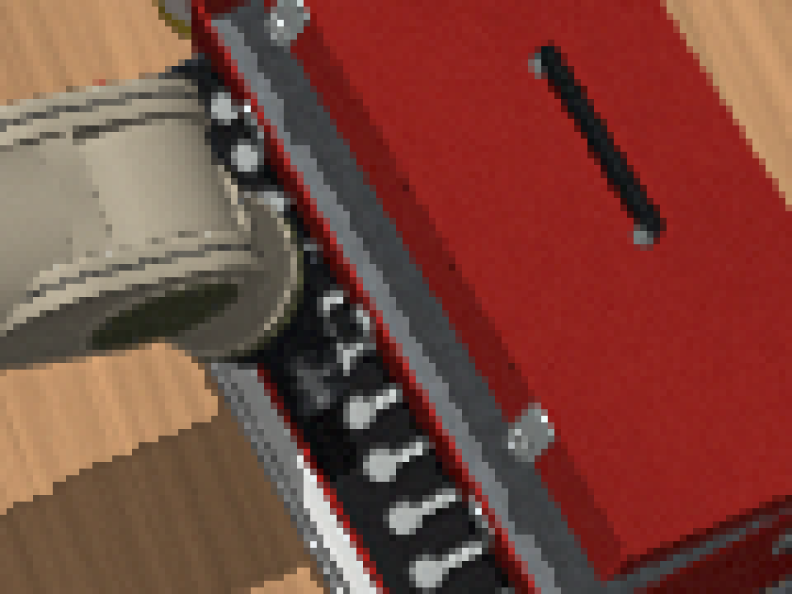

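Run:
```python
from h import *
import cv2
for n,(r0,r1,c0,c1) in {"top":(176,216,355,356),"scene":(225,226,290,350)}.items():
    a=cv2.imread(f"pics/{n}0.png")[r0:r1,c0:c1].reshape(-1,3)[:,::-1]; b=camera(n)[r0:r1,c0:c1].reshape(-1,3)
    print(n); print(a.sum(1)//3); print(b.astype(int).sum(1)//3)
```

```text
top
[ 68  71  61 103 124 120 113  69  52  41  42  43  49  47  46  46  40  30
  65  57  41  42  40  46  54 135 215 234 210 135 140 119  79 133 154 145
 152 147 142 144]
[ 62  68  66 101 125 121 112  69  46  44  42  46  40  45  47  45  38  31
  59  66  44  41  40  38  57 129 211 234 208 131 141 121  74 135 154 146
 148 148 141 146]
scene
[150 143 149 143 139 145 150 145 137 132 139 142 145 141 134 131 141 141
 136 141 147  75  98 228 104 196 217 212 211 124  71  31  26  28  30  31
  31  30  31  30  46  55  30  33  73  95 197 176 195  78  39 116  56  93
 115 113 111  60  61  62]
[ 87  81  86  82  80  83  84  82  78  76  79  80  82  80  77  74  80  80
  76  81  83  81  84 120 100 116 224 214 212 124  72  34  28  31  29  33
  31  30  30  29  44  53  31  30  72  97 198 176 194  76  38 115  59  94
 116 113 109  58  61  60]
```

Request:
move_arm:
  moves:
    - [[-0.28, 0, -0.88], [0, 0, 0], 0]
    - [[-0.28, 0, -0.88], [0, 0, 0], 0]
    - [[-0.28, 0, -0.88], [0, 0, 0], 0]
    - [[0.9, 0, -0.28], [0, 0, 0], 0]
    - [[0.9, 0, -0.28], [0, 0, 0], 0]

```text
clock: 8.45
position: [0.4646, -0.0361, 0.1875]
ee_rot: [-0.059, 0.987, 0.023, 0.15]
ft_force: [-0.1, 0.6, 0.7]
grip_width: 0.0
```

Request:
move_arm:
  moves:
    - [[0.9, 0, -0.28], [0, 0, 0], 0]
    - [[0.9, 0, -0.28], [0, 0, 0], 0]
    - [[0.9, 0, -0.28], [0, 0, 0], 0]
    - [[0, 0, 0], [0, 0, 0], 0]

```text
clock: 8.95
position: [0.3943, -0.0449, 0.1873]
ee_rot: [-0.059, 0.987, 0.023, 0.151]
ft_force: [0.2, 0.0, 0.4]
grip_width: -0.002
```

Run:
```python
from h import *
import cv2
np.set_printoptions(precision=4,suppress=True)
o=get_obs();print(o['position'],R.from_quat(o['ee_rot']).as_matrix());
T=R.from_quat(o['ee_rot']).as_matrix()
for n,(r0,c0) in {"scene":(150,240),"top":(170,260)}.items():
    im=camera(n)[:,:,::-1].copy()
    a=cv2.resize(im[r0:r0+80,c0:c0+100],(400,320),interpolation=3)
    for L in (0,-.073):
        u=(proj(n,o['position']+L*T[:,2])-[c0,r0]+.5)*4; cv2.circle(a,tuple(int(k) for k in u),4,(0,255,0),1)
    cv2.imwrite(f"pics/p_{n}.png",a)
cv2.imwrite("pics/s5.png",cv2.hconcat([cv2.imread("pics/p_scene.png"),cv2.imread("pics/p_top.png")]))
```

```text
[ 0.3943 -0.0449  0.1873] [[-0.9476 -0.1228  0.2951]
 [-0.109   0.9921  0.0628]
 [-0.3004  0.0274 -0.9534]]
```

View pics/s5.png

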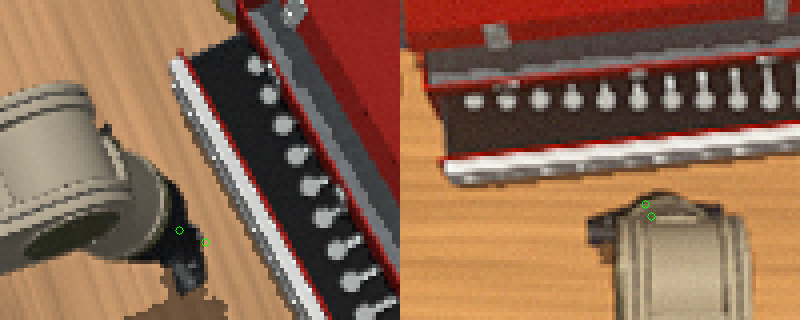

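The upper drawer hasn't moved, so the fingers went over its rail. I'll go in lower, in front of both rails.

Request:
move_arm:
  moves:
    - [[0.28, 0, 0.88], [0, 0, 0], 0]
    - [[0.28, 0, 0.88], [0, 0, 0], 0]
    - [[0.28, 0, 0.88], [0, 0, 0], 0]
    - [[0.28, 0, 0.88], [0, 0, 0], 0]
    - [[0.28, 0, 0.88], [0, 0, 0], 0]

```text
clock: 9.68
position: [0.3951, -0.04, 0.0809]
ee_rot: [-0.062, 0.986, 0.022, 0.151]
ft_force: [-0.1, 1.6, 0.3]
grip_width: 0.003
```

Request:
move_arm:
  moves:
    - [[-0.4, 0, 0.12], [0, 0, 0], 0]
    - [[-0.4, 0, 0.12], [0, 0, 0], 0]
    - [[-0.4, 0, 0.12], [0, 0, 0], 0]
    - [[-0.2, 0, 0.06], [0, 0, 0], 0]
    - [[-0.2, 0, 0.06], [0, 0, 0], 0]

```text
clock: 10.3
position: [0.4366, -0.0364, 0.0825]
ee_rot: [-0.06, 0.986, 0.021, 0.151]
ft_force: [0.1, -0.4, 0.1]
grip_width: -0.001
```

Request:
move_arm:
  moves:
    - [[-0.1, 0, 0.2], [0, 0, 0], 0]
    - [[-0.1, 0, 0.2], [0, 0, 0], 0]
    - [[-0.3, 0, 0.1], [0, 0, 0], 0]

```text
clock: 10.68
position: [0.4515, -0.0347, 0.0737]
ee_rot: [-0.06, 0.987, 0.021, 0.151]
ft_force: [-0.0, 0.9, -0.4]
grip_width: -0.002
```

Request:
move_arm:
  moves:
    - [[-0.3, 0, 0.1], [0, 0, 0], 0]

```text
clock: 10.8
position: [0.4594, -0.0337, 0.0737]
ee_rot: [-0.06, 0.987, 0.021, 0.15]
ft_force: [-2.9, -0.2, 1.2]
grip_width: 0.002
```

Request:
move_arm:
  moves:
    - [[-0.3, 0, 0.1], [0, 0, 0], 0]

```text
clock: 10.92
position: [0.4676, -0.0328, 0.0737]
ee_rot: [-0.06, 0.987, 0.021, 0.151]
ft_force: [-2.6, -0.4, 1.0]
grip_width: 0.001
```

```bash
cat > m.py <<'E'
from h import *
np.set_printoptions(precision=3,suppress=True)
print(get_obs()['position'])
for c in (278,355,364):
    b=camera("top")[176:222,c].astype(int).sum(1)//3; print(c,b[14:])
b=camera("scene")[225,300:350].astype(int).sum(1)//3; print(b)
E
python3 m.py
```

```text
[ 0.468 -0.033  0.074]
278 [ 95  50  46  44  44  41  54  43  43  44  45  49  45  46  47  97 200 232
 233 156  33 123 212 236 200 121  65 126 150 150 139 142]
355 [ 39  29  43  40  45  31  59 212 235 234 179  65  45  89 202 231 226 148
  65 134 154 146 150 146 144 146 147 137 140 144 145 144]
364 [ 47  38  49  50  38  62 181 224 232 179  79  32  71 199 231 226 156  67
 142 164 155 147 145 144 147 151 155 138 136 142 145 148]
[ 79  82  79  83  76  74  80  81  78  83  83  80  94 227 219 217 221 122
  37  42 121 232 217 215 223  74  57  27  34  29  31  30  45 153 178 174
 174 144 201  82  39 118  57  95 117 115 113  59  63  63]
```

Request:
move_arm:
  moves:
    - [[0, 0, 0], [0, -7, 0], 0]
    - [[0, 0, 0], [0, -7, 0], 0]
    - [[0, 0, 0], [0, 0, 0], 0]

```text
clock: 11.5
position: [0.4656, -0.0312, 0.0845]
ee_rot: [-0.056, 0.972, 0.033, 0.224]
ft_force: [0.4, 0.5, -0.2]
grip_width: -0.0
```

Request:
move_arm:
  moves:
    - [[-0.29, 0, 0.14], [0, 0, 0], 0]
    - [[-0.29, 0, 0.14], [0, 0, 0], 0]
    - [[-0.29, 0, 0.14], [0, 0, 0], 0]
    - [[-0.29, 0, 0.14], [0, 0, 0], 0]

```text
clock: 12.0
position: [0.4981, -0.0249, 0.0837]
ee_rot: [-0.058, 0.972, 0.034, 0.223]
ft_force: [-2.5, -0.9, 1.0]
grip_width: -0.0
```

```bash
python3 m.py
```

```text
[ 0.498 -0.025  0.084]
278 [100  50  48  45  41  47  48  42  56 191 227 236 183  74  41  60  66  59
  46  42  54 133 212 236 204 120  67 127 156 149 140 143]
355 [ 42 200 232 239 168  41  58 153 177 131  66  35  45  90 201 232 225 146
  71 131 152 149 148 149 144 148 148 140 139 144 151 147]
364 [202 228 238 167  38  23  42  39  44  47  42  50  75 197 232 230 147  65
 141 165 156 145 146 147 145 150 151 141 133 139 149 148]
[ 81  82  81  80  76  76  79  84  78  79  83  83  82 118 112 132 159 127
  50  31  30  76 146 169 170 114  23  41 120 232 215 216 220  69  55  28
  34  33  32  29  43 117  60  94 116 115 109  59  63  63]
```

Request:
move_arm:
  moves:
    - [[-0.2, 0, 0.1], [0, 0, 0], 0]
    - [[-0.2, 0, 0.1], [0, 0, 0], 0]
    - [[-0.16, 0, 0.08], [0, 0, 0], 0]

```text
clock: 12.58
position: [0.5133, -0.0233, 0.0838]
ee_rot: [-0.058, 0.972, 0.034, 0.223]
ft_force: [-2.1, -0.4, 1.5]
grip_width: -0.002
```

Request:
move_arm:
  moves:
    - [[-0.12, 0, 0.06], [0, 0, 0], 0]
    - [[-0.1, 0, 0.05], [0, 0, 0], 0]

```text
clock: 12.82
position: [0.5178, -0.0228, 0.0833]
ee_rot: [-0.057, 0.973, 0.034, 0.222]
ft_force: [-33.3, -3.1, 22.0]
grip_width: 0.002
```

Request:
move_arm:
  moves:
    - [[0.3, 0, -0.15], [0, 0, 0], 0]
    - [[-0.17, 0, -0.36], [0, 0, 0], 0]
    - [[0.87, 0, -0.42], [0, 0, 0], 0]
    - [[0.87, 0, -0.42], [0, 0, 0], 0]
    - [[0.87, 0, -0.42], [0, 0, 0], 0]

```text
clock: 13.45
position: [0.4418, -0.0314, 0.0952]
ee_rot: [-0.059, 0.972, 0.035, 0.224]
ft_force: [0.2, 0.5, 0.2]
grip_width: 0.0
```

```bash
python3 m.py
```

```text
[ 0.442 -0.031  0.095]
278 [ 94  50  30  49 154 216 233 197 103  33  39  44  52  57  59  62  62  57
  51  45  58 132 216 234 204 119  64 125 155 146 136 144]
355 [152  58  38  32  41  64 134 174 168 125  65  34  56  91 203 231 224 147
  72 130 154 148 144 148 139 143 143 140 142 143 146 148]
364 [ 41  27  41  43  40  44  38  45  42  48  41  50  79 193 226 229 148  68
 141 166 154 141 140 142 145 147 148 137 140 140 149 149]
[ 79  77  82 147 136 133 140 142 137 141 148  73  92 224 216 214 221 123
  50  31  29  76 146 168 165 109  24  29  28  30  30  38  91  94 224 220
 212 207 118  52  39 113  60  94 115 113 109  59  61  60]
```

Request:
move_arm:
  moves:
    - [[0.87, 0, -0.42], [0, 0, 0], 0]
    - [[0.75, 0, -0.35], [0, 0, 0], 0]
    - [[0.42, 0, 0.85], [0, 0, 0], 0]
    - [[0.42, 0, 0.85], [0, 0, 0], 0]
    - [[0, 0, 0], [0, 0, 0], 0]

```text
clock: 14.28
position: [0.4288, -0.0354, 0.1014]
ee_rot: [-0.057, 0.97, 0.034, 0.232]
ft_force: [-0.3, -0.5, 0.6]
grip_width: -0.002
```

Request:
move_arm:
  moves:
    - [[0, 0, 0], [0, 8, 0], 0]
    - [[0, 0, 0], [0, 8, 0], 0]
    - [[0.7, 0, -0.15], [0, 0, 0], 0]
    - [[0, 0, 0], [0, 0, 0], 0]

```text
clock: 14.78
position: [0.4109, -0.0359, 0.1017]
ee_rot: [-0.063, 0.993, 0.026, 0.095]
ft_force: [1.2, -0.2, -0.6]
grip_width: -0.002
```

Request:
move_arm:
  moves:
    - [[0.19, -0.2, 0.97], [0, 0, 0], 0]
    - [[0.19, -0.2, 0.97], [0, 0, 0], 0]
    - [[0, 0, 0], [0, 0, 0], 0]

```text
clock: 15.15
position: [0.4112, -0.0435, 0.0509]
ee_rot: [-0.063, 0.993, 0.027, 0.095]
ft_force: [0.4, -0.7, 0.1]
grip_width: -0.002
```

Reached. Now I'll push forward (θ≈11°) at 8 mm per row.

Request:
move_arm:
  moves:
    - [[-0.32, 0, 0.06], [0, 0, 0], 0]
    - [[-0.32, 0, 0.06], [0, 0, 0], 0]
    - [[-0.32, 0, 0.06], [0, 0, 0], 0]
    - [[-0.32, 0, 0.06], [0, 0, 0], 0]
    - [[-0.32, 0, 0.06], [0, 0, 0], 0]

```text
clock: 15.78
position: [0.453, -0.0395, 0.0527]
ee_rot: [-0.062, 0.993, 0.025, 0.095]
ft_force: [-0.1, -0.4, 0.1]
grip_width: 0.0
```

Request:
move_arm:
  moves:
    - [[-0.32, 0, 0.06], [0, 0, 0], 0]
    - [[-0.32, 0, 0.06], [0, 0, 0], 0]

```text
clock: 16.02
position: [0.4691, -0.0373, 0.0526]
ee_rot: [-0.062, 0.993, 0.026, 0.095]
ft_force: [-1.2, 0.2, 0.3]
grip_width: 0.004
```

```bash
python3 m.py
```

```text
[ 0.469 -0.037  0.053]
278 [100  54  33  54 149 211 233 196 104  37  32  43  53  58  62  68  65  58
  45  45  59 128 211 238 205 114  64 124 155 147 138 143]
355 [148  50  33  38  36  60 133 174 169 129  61  38  49  96 200 235 225 148
  64 129 153 147 147 145 148 148 146 138 140 141 143 148]
364 [ 39  28  42  48  47  36  41  39  41  44  38  55  82 197 228 227 151  63
 137 164 152 140 146 145 147 152 149 139 137 141 148 146]
[ 80  79  82  78  75  71  79  78  79  76  82  83  80 117 113 120 190 126
  50  35  30  75 145 166 165 107  26  30  28  29  27  39  92  95 223 219
 213 208 116  57  37 116  57  92 115 114 108  58  60  57]
```

Request:
move_arm:
  moves:
    - [[-0.2, 0, 0.04], [0, 0, 0], 0]

```text
clock: 16.35
position: [0.473, -0.0368, 0.052]
ee_rot: [-0.062, 0.993, 0.026, 0.095]
ft_force: [0.4, 0.3, -0.1]
grip_width: 0.0
```

```bash
python3 m.py; python3 -c "
from h import *
print(ray('top',355,207.2,.082),ray('top',355,207.2,.06))"
```

```text
[ 0.473 -0.037  0.052]
278 [ 95  55  32  51 149 212 234 192 105  42  35  40  54  59  60  62  64  49
  47  44  57 132 216 235 200 118  66 130 150 143 141 141]
355 [148  46  40  38  38  67 134 174 174 126  60  42  52  89 203 232 223 146
  68 134 150 142 145 149 146 148 146 139 139 142 149 148]
364 [ 38  24  48  49  40  39  43  39  42  45  40  50  74 197 233 233 152  61
 135 168 151 143 144 145 145 147 151 143 136 143 148 148]
[ 76  81  81  81  72  73  77  79  77  79  82  81  82 116 115 117 117  77
  49  30  30  74 146 168 165 108  25  33  27  31  30  39  91  95 225 218
 211 209 118  55  38 113  58  92 114 111 110  57  59  60]
[ 0.46691794 -0.18421847  0.082     ] [ 0.47076423 -0.18607245  0.06      ]
```

Still passing above the lower rail, so the real fingertips must stand higher than the reported TCP. I'll back out the same way and go lower.

Request:
move_arm:
  moves:
    - [[0.64, 0, -0.12], [0, 0, 0], 0]
    - [[0.64, 0, -0.12], [0, 0, 0], 0]
    - [[0.64, 0, -0.12], [0, 0, 0], 0]
    - [[0.64, 0, -0.12], [0, 0, 0], 0]
    - [[0.13, 0, 0.65], [0, 0, 0], 0]

```text
clock: 17.18
position: [0.4079, -0.046, 0.0349]
ee_rot: [-0.062, 0.993, 0.024, 0.095]
ft_force: [-0.1, 0.6, -0.4]
grip_width: 0.003
```

Request:
move_arm:
  moves:
    - [[0.13, 0, 0.65], [0, 0, 0], 0]
    - [[0, 0, 0], [0, 0, 0], 0]

```text
clock: 17.42
position: [0.4075, -0.0427, 0.0177]
ee_rot: [-0.062, 0.993, 0.028, 0.094]
ft_force: [-0.8, 0.3, -0.3]
grip_width: 0.001
```

```bash
python3 m.py
python3 - <<'E'
from h import *
import cv2
o=get_obs();print(o['ft_force'])
a=camera("scene")[160:260,240:340,::-1];b=camera("top")[170:270,260:360,::-1]
cv2.imwrite("pics/s6.png",cv2.hconcat([cv2.resize(a,(400,400),interpolation=3),cv2.resize(b,(400,400),interpolation=3)]))
print(proj("scene",o['position'])-[240,160],proj("top",o['position'])-[260,170])
E
```

```text
[ 0.408 -0.043  0.018]
278 [ 94  48  39  54 150 211 232 198 102  35  33  41  57  64  55  64  65  52
  46  41  60 131 214 236 201 118  65 133 152 145 137 136]
355 [151  52  40  42  34  61 139 168 173 128  60  37  54  90 203 232 225 142
  68 132 154 142 145 146 143 141 144 141 139 143 144 146]
364 [ 42  25  43  42  45  41  43  38  48  45  41  50  75 197 231 227 148  69
 141 162 152 140 143 148 145 148 151 143 137 141 148 149]
[ 83 150 148 143 135 135 142 142 138 142 147  75  94 224 218 215 223 122
  52  32  28  78 147 169 166 111  26  32  25  27  29  40  92  97 226 221
 213 211 119  55  42 117  60  93 114 116 111  58  61  63]
[-0.19345775 -0.10106784 -0.77949837]
[56.12566331 61.85274441] [60.06461195 52.93137538]
```

View pics/s6.png

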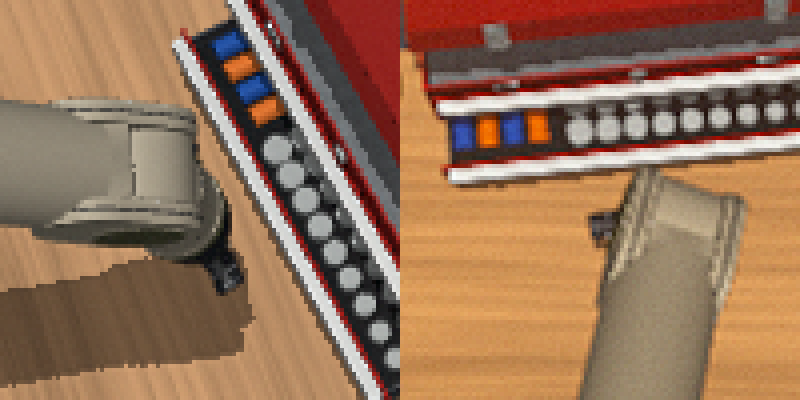

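The lower drawer is still out and the upper rail is home. I'll advance low.

Request:
move_arm:
  moves:
    - [[-0.32, 0, 0.06], [0, 0, 0], 0]
    - [[-0.32, 0, 0.06], [0, 0, 0], 0]
    - [[-0.32, 0, 0.06], [0, 0, 0], 0]
    - [[-0.32, 0, 0.06], [0, 0, 0], 0]

```text
clock: 18.23
position: [0.4409, -0.0392, 0.0186]
ee_rot: [-0.062, 0.993, 0.026, 0.095]
ft_force: [-1.1, -0.5, 0.5]
grip_width: 0.001
```

Request:
move_arm:
  moves:
    - [[-0.32, 0, 0.06], [0, 0, 0], 0]

```text
clock: 18.35
position: [0.449, -0.0382, 0.0187]
ee_rot: [-0.062, 0.993, 0.026, 0.095]
ft_force: [0.4, -0.1, 0.7]
grip_width: 0.003
```

Request:
move_arm:
  moves:
    - [[-0.32, 0, 0.06], [0, 0, 0], 0]

```text
clock: 18.48
position: [0.4563, -0.0373, 0.0185]
ee_rot: [-0.062, 0.993, 0.026, 0.094]
ft_force: [-3.0, -1.0, 1.3]
grip_width: 0.005
```

```bash
python3 m.py
```

```text
[ 0.456 -0.037  0.018]
278 [ 88  55  38  59 148 216 231 200 104  37  35  48  55  62  64  60  46  50
  52  48 197 234 241 171  66  99 136 146 150 147 142 137]
355 [148  30  19  54 135 159 153 109  54  37  53 138 213 235 197 111  70 129
 162 154 147 141 148 149 148 147 146 140 136 143 149 148]
364 [ 44  30  42  43  40  47  37  49  43  49 130 209 232 204 121  64 128 158
 158 161 145 147 140 141 145 144 154 141 136 139 147 145]
[ 77  80  81  81  79  78  17  25  49  46  60  58  83  91  70  82 217 213
 212 211  75  55  23  30  54  64  61  50  64  86  86  23  15  96 225 219
 210 208 116  54  41 114  58  90 114 113 108  60  60  61]
```

Request:
move_arm:
  moves:
    - [[-0.32, 0, 0.06], [0, 0, 0], 0]
    - [[-0.39, 0, 0.09], [0, -4, 0], 0]
    - [[-0.39, 0, 0.11], [0, -4, 0], 0]
    - [[-0.38, 0, 0.14], [0, -4, 0], 0]

```text
clock: 19.18
position: [0.4941, -0.0325, 0.0176]
ee_rot: [-0.059, 0.978, 0.032, 0.199]
ft_force: [-3.0, 1.3, 0.1]
grip_width: -0.001
```

```bash
python3 m.py
```

```text
[ 0.494 -0.032  0.018]
278 [ 97  48  41  54 151 213 235 199 101  37  30  49  44 194 231 242 170  71
  77 143 149 145 142 152 151 150 141 142 148 149 139 142]
355 [152  29  23  47  66 193 228 242 167  65  76 125 147 150 152 154 150 148
 156 152 149 144 144 144 142 151 143 139 139 144 145 145]
364 [ 38  25  41  53 198 225 238 168  68  75 127 147 150 145 151 150 154 149
 157 160 149 141 144 150 145 151 152 139 140 143 148 153]
[ 78  78  80  80  76  74  77  81  76  37  34  38  69  94  78  80  89 160
 148 145 149 145  73  74 134 217 211 209 102  49  32   6  17  99 225 217
 211 208 118  53  40 113  58  94 114 113 108  58  58  60]
```

Request:
move_arm:
  moves:
    - [[-0.27, 0, 0.13], [0, -5, 0], 0]
    - [[-0.27, 0, 0.15], [0, -5, 0], 0]

```text
clock: 19.62
position: [0.5101, -0.0301, 0.0177]
ee_rot: [-0.056, 0.957, 0.038, 0.283]
ft_force: [-2.3, 1.0, -1.2]
grip_width: 0.002
```

Request:
move_arm:
  moves:
    - [[-0.22, 0, 0.14], [0, -4, 0], 0]

```text
clock: 19.75
position: [0.523, -0.0311, 0.0171]
ee_rot: [-0.055, 0.947, 0.04, 0.313]
ft_force: [-26.2, 6.4, -19.9]
grip_width: -0.003
```

```bash
python3 m.py
```

```text
[ 0.523 -0.031  0.017]
278 [ 95  48  32  54 155 215 237 194  96  84 209 246 172  68  69 129 160 158
 159 157 145 144 147 149 151 152 147 146 154 148 135 143]
355 [149  86 219 177  76  69 128 153 148 147 141 145 142 143 151 157 144 147
 159 149 149 144 150 149 142 146 143 141 140 145 148 144]
364 [ 82 213 175  72  71 130 153 151 151 150 140 145 146 148 157 151 151 150
 157 160 151 140 146 153 147 149 151 140 139 142 147 149]
[ 79  82  80  77  74  72  78  82  75  78  56  32  56  69  59  69 159  86
  85 149 151 141 137 133 137 136 137  74  74  85 196 221 123  88 223 217
 210 210 118  55  38 112  58  93 117 113 108  59  63  61]
```

Run:
```python
from h import *
for c,ru,rl in((278,198,202.8),(355,190.55,193.75),):
    u=ray('top',c,ru,.132);l=ray('top',c,rl,.082);print(u,l,u[0]-l[0])
print(get_obs()['ft_force'])
```

```text
[0.48987288 0.12657143 0.132     ] [0.4795382  0.12988918 0.082     ] 0.01033468711554808
[ 0.52570105 -0.17989665  0.132     ] [ 0.5228462  -0.18412882  0.082     ] 0.0028548488746125145
[-0.12440413  0.8293647  -0.10245306]
```

Request:
move_arm:
  moves:
    - [[-0.1, 0, 0.07], [0, 0, 0], 0]
    - [[0, 0, 0], [0, 0, 0], 0]

```text
clock: 20.2
position: [0.5273, -0.03, 0.0181]
ee_rot: [-0.056, 0.947, 0.04, 0.314]
ft_force: [0.3, -0.1, -0.2]
grip_width: -0.002
```

Run:
```python
from h import *
import cv2
t=camera("top");s=camera("scene");print(get_obs()['ft_force'])
for c in (275,278,281,352,355,358): print(c,t[182:212,c].astype(int).sum(1)//3)
a=s[150:250,270:370,::-1];b=t[165:225,262:382,::-1]
cv2.imwrite("pics/s7.png",cv2.hconcat([cv2.resize(a,(300,300),interpolation=3),cv2.resize(b,(500,300),interpolation=3)]))
```

```text
[-0.76719676 -0.65773674 -0.22456893]
275 [ 68  67  66  67  67  63  93 121 113  64  42  39  50 190 233 242 173  89
 220 176  77  72 131 151 153 157 160 150 140 144]
278 [ 69  69  66  65  65 111 130 125  97  52  40  54 153 214 235 192 119 106
 163 125  71  75 131 151 152 159 157 155 146 140]
281 [ 67  71  69  69  59 109 129 112  83  49  33  48 205 232 240 165  75 221
 184  81  68 131 159 146 153 158 159 155 142 141]
352 [114  64 113  90  42 197 232 237 154  79 226 174  70  72 124 147 151 145
 143 144 144 145 155 152 150 153 152 153 147 142]
355 [105  64  48  50  86 200 230 222 146  89 206 161  70  74 127 153 151 145
 141 147 144 150 154 149 152 151 156 152 150 146]
358 [ 93  54  31  61 173 219 231 173  93 106 122  93  81  75 131 150 152 147
 146 146 148 148 151 149 151 150 156 160 149 144]
```

View pics/s7.png

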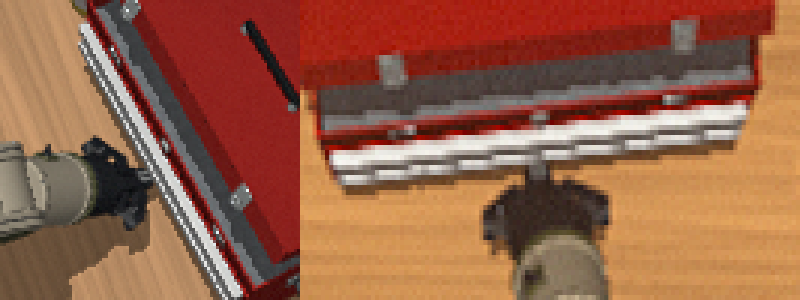

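Request:
move_arm:
  moves:
    - [[-0.1, 0, 0.07], [0, 0, 0], 0]

```text
clock: 20.42
position: [0.5296, -0.0299, 0.0176]
ee_rot: [-0.055, 0.947, 0.041, 0.314]
ft_force: [-2.8, -0.2, 0.6]
grip_width: -0.0
```

Request:
move_arm:
  moves:
    - [[-0.1, 0, 0.07], [0, 0, 0], 0]

```text
clock: 20.55
position: [0.5314, -0.0295, 0.0166]
ee_rot: [-0.055, 0.948, 0.041, 0.312]
ft_force: [-11.7, -1.8, 0.5]
grip_width: 0.002
```

Request:
move_arm:
  moves:
    - [[-0.1, 0, 0.07], [0, 0, 0], 0]

```text
clock: 20.68
position: [0.5324, -0.0291, 0.0152]
ee_rot: [-0.055, 0.948, 0.041, 0.31]
ft_force: [-18.5, -2.6, 0.3]
grip_width: -0.005
```

Run:
```python
from h import *
t=camera("top");print(get_obs()['ft_force'])
for c in (278,281,352,355): print(c,t[182:212,c].astype(int).sum(1)//3)
for c in((.5118,-.038),):
  y=np.array([-.1115,.9938])
  for k in(-.15,.16):
    q=np.array(c)+k*y; print(proj('top',[*q,.132]),proj('top',[*q,.082]))
```

```text
[-14.53491871  -3.28349408  -0.79335518]
278 [ 68  70  67  65  67 107 128 121 100  48  35  55 154 215 232 192 118 123
  97  78  76 134 151 148 154 157 156 156 150 147]
281 [ 77  64  72  71  65 114 125 119  82  51  30  50 208 233 237 168  81 201
 161  76  72 128 156 145 154 154 158 155 144 144]
352 [114  65 112  84  39 200 231 238 161  96 125  96  75 128 149 147 145 149
 137 143 145 146 147 152 151 153 156 153 149 143]
355 [109  64  48  51  89 198 228 228 151 106  97  74  77 130 149 146 153 147
 144 149 140 149 149 149 150 150 155 152 147 146]
[356.79455217 189.89034475] [355.71920334 192.40517581]
[279.43114847 197.01654556] [280.28942819 199.36348302]
```

Lower drawer is hard against its stop (18 N sustained), so both are home. I'll retreat, untilt, and rise for the lid.

Request:
move_arm:
  moves:
    - [[0.4, 0, -0.28], [0, 0, 0], 0]
    - [[0.75, 0, -0.56], [0, 0, 0], 0]
    - [[0.75, 0, -0.56], [0, 0, 0], 0]
    - [[0.75, 0, -0.56], [0, 0, 0], 0]
    - [[0, 0, 0], [0, 10, 0], 0]

```text
clock: 21.35
position: [0.5022, -0.0421, 0.0199]
ee_rot: [-0.061, 0.963, 0.053, 0.256]
ft_force: [0.3, 0.6, 0.1]
grip_width: 0.003
```

Request:
move_arm:
  moves:
    - [[0, 0, 0], [0, 10, 0], 0]
    - [[0, 0, 0], [0, 6, 0], 0]
    - [[-0.19, 0, -0.97], [0, 0, 0], 0]
    - [[-0.19, 0, -0.97], [0, 0, 0], 0]
    - [[-0.19, 0, -0.97], [0, 0, 0], 0]

```text
clock: 21.98
position: [0.4936, -0.0415, 0.0932]
ee_rot: [-0.071, 0.981, 0.056, 0.169]
ft_force: [0.4, -0.5, 0.6]
grip_width: -0.005
```

```bash
python3 m.py
```

```text
[ 0.494 -0.041  0.093]
278 [ 95  42  40  53 148 212 230 194 114 121  99  73  79 129 152 146 151 151
 158 158 141 137 147 147 150 148 144 144 152 148 141 139]
355 [148 104  95  77  76 126 149 143 149 145 141 145 144 148 152 154 150 154
 142 122 106 126 136 150 147 141 141 145 146 135 143 131]
364 [102 102  82  70 132 146 149 150 149 148 144 145 142 143 154 153 148 151
 152 155 154 145 142 143 141 149 148 140 134 141 147 150]
[ 79  79  81  81  75  74  82  80  75  81  83  84  81  81  79  81  87  86
  81  80 152 143 139 133 137 137 138 144  83  70  79 121 136  92 221 216
 210 208 117  57  41 115  57  93 116 112 108  58  60  60]
```

Request:
move_arm:
  moves:
    - [[0.9, 0, -0.32], [0, 0, 0], 0]
    - [[0.9, 0, -0.32], [0, 0, 0], 0]
    - [[0, 0, 0], [0, 10, 0], 0]
    - [[-0.16, 0, -0.98], [0, 0, 0], 0]
    - [[-0.16, 0, -0.98], [0, 0, 0], 0]

```text
clock: 22.8
position: [0.4413, -0.0506, 0.1372]
ee_rot: [-0.076, 0.991, 0.056, 0.097]
ft_force: [-0.0, -0.3, 0.0]
grip_width: -0.001
```

Request:
move_arm:
  moves:
    - [[-0.16, 0, -0.98], [0, 0, 0], 0]
    - [[-0.16, 0, -0.98], [0, 0, 0], 0]
    - [[-0.16, 0, -0.98], [0, 0, 0], 0]
    - [[-0.16, 0, -0.98], [0, 0, 0], 0]
    - [[-0.16, 0, -0.98], [0, 0, 0], 0]

```text
clock: 23.42
position: [0.4379, -0.064, 0.261]
ee_rot: [-0.075, 0.991, 0.055, 0.097]
ft_force: [0.6, -1.2, 0.1]
grip_width: -0.003
```

Request:
move_arm:
  moves:
    - [[-0.16, 0, -0.98], [0, 0, 0], 0]
    - [[-0.16, 0, -0.98], [0, 0, 0], 0]
    - [[-0.16, 0, -0.98], [0, 0, 0], 0]
    - [[-0.16, 0, -0.98], [0, 0, 0], 0]
    - [[-0.96, 0.2, 0.18], [0, 0, 0], 0]

```text
clock: 24.05
position: [0.4592, -0.0665, 0.3614]
ee_rot: [-0.074, 0.991, 0.054, 0.099]
ft_force: [0.0, -0.7, -1.3]
grip_width: 0.001
```

Request:
move_arm:
  moves:
    - [[-0.96, 0.2, 0.18], [0, 0, 0], 0]
    - [[-0.96, 0.2, 0.18], [0, 0, 0], 0]
    - [[-0.96, 0.2, 0.18], [0, 0, 0], 0]
    - [[-0.96, 0.2, 0.18], [0, 0, 0], 0]
    - [[-0.8, 0.2, 0.15], [0, 0, 0], 0]

```text
clock: 24.68
position: [0.5727, -0.0218, 0.3644]
ee_rot: [-0.075, 0.991, 0.056, 0.098]
ft_force: [-1.3, -1.2, 0.5]
grip_width: -0.0
```

Request:
move_arm:
  moves:
    - [[-0.4, 0, 0.08], [0, 0, 0], 0]
    - [[0.16, 0, 0.85], [0, 0, 0], 0]
    - [[0.16, 0, 0.85], [0, 0, 0], 0]
    - [[0.08, 0, 0.4], [0, 0, 0], 0]
    - [[0.08, 0, 0.4], [0, 0, 0], 0]

```text
clock: 25.3
position: [0.5816, -0.0136, 0.3016]
ee_rot: [-0.076, 0.991, 0.055, 0.098]
ft_force: [0.3, 0.1, -0.2]
grip_width: -0.003
```

Request:
move_arm:
  moves:
    - [[0.08, 0, 0.4], [0, 0, 0], 0]
    - [[0.08, 0, 0.4], [0, 0, 0], 0]
    - [[0.08, 0, 0.4], [0, 0, 0], 0]

```text
clock: 25.68
position: [0.5812, -0.0106, 0.2713]
ee_rot: [-0.076, 0.991, 0.055, 0.098]
ft_force: [0.6, -0.9, 0.3]
grip_width: -0.002
```

Request:
move_arm:
  moves:
    - [[0.08, 0, 0.4], [0, 0, 0], 0]
    - [[0.08, 0, 0.4], [0, 0, 0], 0]

```text
clock: 25.92
position: [0.5812, -0.0087, 0.2512]
ee_rot: [-0.076, 0.991, 0.055, 0.098]
ft_force: [-0.6, -0.4, 3.0]
grip_width: -0.008
```

Request:
move_arm:
  moves:
    - [[0.08, 0, 0.4], [0, 0, 0], 0]

```text
clock: 26.05
position: [0.581, -0.0077, 0.241]
ee_rot: [-0.076, 0.991, 0.055, 0.098]
ft_force: [-0.8, -1.5, 3.1]
grip_width: 0.002
```

Request:
move_arm:
  moves:
    - [[0.08, 0, 0.4], [0, 0, 0], 0]

```text
clock: 26.18
position: [0.5808, -0.0068, 0.2307]
ee_rot: [-0.076, 0.991, 0.055, 0.098]
ft_force: [-0.5, -1.1, 2.1]
grip_width: 0.008
```

Request:
move_arm:
  moves:
    - [[0.08, 0, 0.4], [0, 0, 0], 0]
    - [[0.08, 0, 0.4], [0, 0, 0], 0]
    - [[0.08, 0, 0.4], [0, 0, 0], 0]
    - [[0.06, 0, 0.3], [0, 0, 0], 0]

```text
clock: 26.68
position: [0.5803, -0.0031, 0.1923]
ee_rot: [-0.076, 0.991, 0.055, 0.098]
ft_force: [-1.4, -0.5, 2.6]
grip_width: 0.001
```

Request:
move_arm:
  moves:
    - [[0.05, 0, 0.24], [0, 0, 0], 0]
    - [[0.03, 0, 0.16], [0, 0, 0], 0]

```text
clock: 26.92
position: [0.5803, -0.0022, 0.1826]
ee_rot: [-0.076, 0.991, 0.055, 0.098]
ft_force: [-1.6, -1.0, 0.7]
grip_width: -0.001
```

Request:
move_arm:
  moves:
    - [[0.03, 0, 0.16], [0, 0, 0], 0]

```text
clock: 27.05
position: [0.5805, -0.0018, 0.1788]
ee_rot: [-0.076, 0.991, 0.055, 0.098]
ft_force: [-0.6, 0.5, 1.1]
grip_width: -0.001
```

Request:
move_arm:
  moves:
    - [[0.02, 0, 0.12], [0, 0, 0], 0]

```text
clock: 27.18
position: [0.5808, -0.0018, 0.1766]
ee_rot: [-0.076, 0.991, 0.054, 0.098]
ft_force: [-16.0, -4.9, 31.1]
grip_width: 0.001
```

Request:
move_arm:
  moves:
    - [[0.02, 0, 0.12], [0, 0, 0], 0]

```text
clock: 27.3
position: [0.581, -0.0018, 0.176]
ee_rot: [-0.076, 0.991, 0.054, 0.098]
ft_force: [-38.6, -10.3, 65.9]
grip_width: 0.002
```

Request:
move_arm:
  moves:
    - [[0.02, 0, 0.12], [0, 0, 0], 0]

```text
clock: 27.42
position: [0.5811, -0.0018, 0.1755]
ee_rot: [-0.075, 0.991, 0.053, 0.098]
ft_force: [-60.5, -15.6, 102.3]
grip_width: -0.001
```

Hard stop reached with too much force, so I'm backing off straight away.

Request:
move_arm:
  moves:
    - [[-0.03, 0, -0.18], [0, 0, 0], 0]
    - [[-0.04, 0, -0.25], [0, 0, 0], 0]
    - [[-0.12, 0, -0.7], [0, 0, 0], 0]
    - [[-0.16, 0, -0.9], [0, 0, 0], 0]
    - [[-0.16, 0, -0.9], [0, 0, 0], 0]

```text
clock: 28.05
position: [0.5793, -0.0082, 0.2452]
ee_rot: [-0.076, 0.991, 0.055, 0.098]
ft_force: [-0.1, -0.2, -0.1]
grip_width: 0.0
```

Request:
move_arm:
  moves:
    - [[-0.16, 0, -0.95], [0, 0, 0], 0]
    - [[0.9, 0, -0.6], [0, 0, 0], 0]
    - [[0.9, 0, -0.6], [0, 0, 0], 0]
    - [[0.9, 0, -0.6], [0, 0, 0], 0]
    - [[0.9, 0, -0.6], [0, 0, 0], 0]

```text
clock: 28.68
position: [0.4808, -0.0313, 0.3082]
ee_rot: [-0.075, 0.991, 0.053, 0.098]
ft_force: [0.4, -1.4, -0.6]
grip_width: -0.001
```

Run:
```python
from h import *
import cv2
t=camera("top");s=camera("scene");o=get_obs();print(o['position'],o['ft_force'],o['clock'])
a=s[105:285,240:440,::-1];b=t[110:230,230:410,::-1]
cv2.imwrite("pics/s8.png",cv2.hconcat([cv2.resize(a,(400,360),interpolation=3),cv2.resize(b,(400,267),interpolation=3) if 0 else cv2.resize(b,(400,360),interpolation=3)]))
y=np.array([-.1115,.9938]);x=np.array([.9938,.1115]);c=np.array([.5118,-.038])+.123*x
for px,py,z in((-.109,.212,.208),(-.109,-.212,.208),(.105,.212,.208),(.105,-.212,.208)):
    q=c+px*x+py*y; print((proj('scene',[*q,z])-[240,105])*2,(proj('top',[*q,z])-[230,110])*[400/180,3]+[400,0])
```

```text
[ 0.48052413 -0.03210332  0.30879897] [ 1.03483184  0.51197778 -0.06278167] 28.775
[114.73230634  79.69768153] [475.98264264 242.65604198]
[227.74557162 280.52908763] [720.27731456 212.4159195 ]
[217.46892687  30.89746544] [466.95547459  82.64835894]
[335.72152505 224.72922803] [706.09590704  54.01348883]
```

View pics/s8.png

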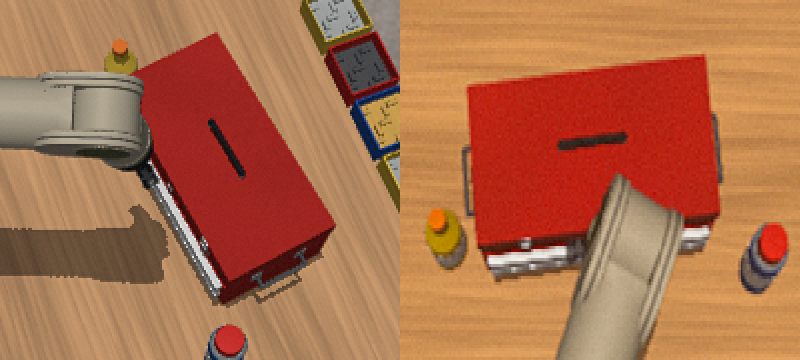

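Run:
```python
from h import *
t=camera("top")
for c in (278,281,352,355): print(c,t[182:204,c].astype(int).sum(1)//3)
```

```text
278 [ 85  80  79  76  84  76  85  88  61  41  39  32 145 209 230 190 119 118
 104  80  77 125]
281 [ 81  79  86  85  80  76  84  77  58  45  36  50 200 228 237 160  78 200
 159  69  73 132]
352 [107 110 122 146 154 153 160 149 129 118 122 121 134 152 172 173 163 153
 151 137 130 145]
355 [ 85  84  90  99 105 125 147 154 164 158 142 136 104 104 137 143 149 148
 139 139 142 146]
```

```bash
python3 -c "
from workcell import *
print(hand_in())"
```

```text
the job is handed in; nothing more can be done
None
```

I pushed the upper drawer home, then the lower one, and pressed the lid shut last. Then I backed the arm off and handed the job in; no verdict was reported.

**Last checks**
- **Drawers:** each ended against its hard stop, at about 33 N for the upper and 18 N for the lower. In the last top picture both rails looked the same as when I had pushed them home. One image pixel is about 4 mm, so the pictures alone can't confirm the 4 mm tolerance. The force stops and the fingertip position agree with both drawers being fully in.
- **Lid:** its corners in the last pictures match the shut position to about 4 pixels at worst, and it met a hard stop.
- **Bystanders:** the spray can and glue bottle still look upright in their places. I did not measure any of the bystanders.
- **Arm:** it is clear of everything and reads almost no force.

**What went wrong or disagreed**
- **Fingertip height:** the real tips sit about 35 mm behind the reported TCP. My first push on each drawer passed over its rail without moving it, and I repeated both lower down.
- **Force on the lid:** I pressed a little too far after the lid shut. The last reading was just under 120 N in total, right at the wrist limit. I backed off at once, but a short peak between readings could have passed the limit.

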